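# Click two bearing covers home with the seating driver

## Task

Both blue bearing blocks still have their aluminium cover standing proud on its clips: take the yellow-handled seating driver and press it square and centred on each cover until the cover clicks fully home, pressing firmly and slowly, never striking or dropping it, with the driver held in the hand all the while and the hand itself off the blocks. Then stand the driver upright again, with its whole foot on its round black mat, and let go. Do not shift or tip the jar, the dropper bottle or the blue reel that stand close by.

Things in the scene. Friction and masses are not known exactly. Their poses are not given: they have to be found in the camera images.
- driver: loose seating driver standing upright, 118 mm tall, about 0.35 kg: round steel foot 50 mm across and 14 mm thick (its flat underside does the pressing), stem 20 mm across, black guard disc 40 mm across at 58 to 63 mm height, above it a square yellow handle 26 x 26 mm with its flats facing the driver's own x and y, from 63 to 118 mm. Origin at the centre of the foot's underside, z up the handle
- driver_grip (a point): middle of the driver's handle, 90 mm above its underside: the place to grip
- mat: fixed round black rubber mat 90 mm across, 3 mm thick, the driver's place; origin at the centre of its underside
- block_a: fixed blue bearing block: square foot 80 x 80 x 12 mm with four bolts, round body 68 mm across, top face 50 mm above the table; origin at the centre of its underside, z up. Its round aluminium cover sits on its axis, held by two steel spring clips on the block's +y and -y sides (about 36 mm from the axis, top at 58 mm).
- block_b: fixed blue bearing block: square foot 80 x 80 x 12 mm with four bolts, round body 68 mm across, top face 50 mm above the table; origin at the centre of its underside, z up. Its round aluminium cover sits on its axis, held by two steel spring clips on the block's +y and -y sides (about 36 mm from the axis, top at 58 mm).
- cover_a_top (a point): centre of the flat top face of the aluminium cover, 64 mm across, 5 mm thick; 63 mm above the table while proud, 55 mm when home; its z axis is the face's normal
- cover_b_top (a point): centre of the flat top face of the aluminium cover, 64 mm across, 5 mm thick; 63 mm above the table while proud, 55 mm when home; its z axis is the face's normal
- cover_a (a joint): how far the cover is pressed down, m: 0 = proud (an 8 mm gap with an orange skirt showing under the aluminium flange), 0.008 = fully home. It takes about 10 to 13 N to push it past its clips, needed in the first 1 to 2 mm; the resistance then falls off, and past half way (4 mm) at the latest it snaps home by itself and stays. Pressed out of square the cover tilts on a spring of 1.5 N m/rad
- cover_b (a joint): how far the cover is pressed down, m: 0 = proud (an 8 mm gap with an orange skirt showing under the aluminium flange), 0.008 = fully home. It takes about 10 to 13 N to push it past its clips, needed in the first 1 to 2 mm; the resistance then falls off, and past half way (4 mm) at the latest it snaps home by itself and stays. Pressed out of square the cover tilts on a spring of 1.5 N m/rad
- screw_jar: loose jar with a black lid, 40 mm across, 105 mm tall, standing on the table about 73 mm from the mat's centre, roughly on the robot's side of it; it blocks the grasp whose fingers would come down between it and the driver. Origin at the centre of its underside
- flux_dropper: loose brown dropper bottle, 34 mm across, 102 mm tall, standing anywhere round the work; origin at the centre of its underside
- reel_blue: loose small solder reel with blue flanges, 57 x 40 x 30 mm, lying anywhere round the work; origin at the centre of its underside

How it is judged:
On the way, in this order (a step that is already met when the one before it is completed fails the run):
1. one of the covers is home (value of joint any of cover_a, cover_b above 0.0068 m), for 0.1 s.
2. both covers are home (value of joint each of cover_a, cover_b above 0.0068 m), for 0.1 s.
At the end, for the whole second after the job is handed in: Both covers are at least 6.8 mm down of 8 (clicked home); the driver stands upright within 0.08 rad, at rest, its foot down on the mat with its centre within 19 mm of the mat's centre (all of step 2 and angle between driver's own z axis and vertical below 0.08 rad and horizontal distance between driver and mat below 0.019 m and height (world z) of driver between 0 and 0.007 m and linear speed of driver below 0.02 m/s); the robot touches nothing.
It fails at once if the hand or arm pushes on a block or its cover (contact force between any of the fingers, the arm and block_a above 2 N or contact force between any of the fingers, the arm and block_b above 2 N).
It fails at once if the driver is pressed on a block more than 12 mm off the cover's centre ((contact force between driver and block_a above 4 N and horizontal distance between driver and block_a above 0.012 m) or (contact force between driver and block_b above 4 N and horizontal distance between driver and block_b above 0.012 m)).
It fails at once if a cover is forced more than 0.12 rad out of square (angle between any of cover_a_top, cover_b_top's own z axis and vertical above 0.12 rad).
It fails at once if a block is struck by the driver (met at over 0.2 m/s, or over 60 N), or the driver is let go on it ((contact force between driver and block_a above 60 N or (contact force between driver and block_a above 1.5 N and (linear speed of driver above 0.2 m/s or contact force between the fingers and driver below 1 N))) or (contact force between driver and block_b above 60 N or (contact force between driver and block_b above 1.5 N and (linear speed of driver above 0.2 m/s or contact force between the fingers and driver below 1 N)))).
It fails at once if the jar, the dropper bottle or the blue reel is shifted by more than 15 mm or tipped (distance of any of screw_jar, flux_dropper, reel_blue from where it was at the start of the episode above 0.015 m or angle between any of screw_jar, flux_dropper, reel_blue's own z axis and vertical above 0.25 rad).
It also fails if it takes over 61 s, if anything falls off the work surface, if the arm or the gripper's body presses on something with over 40 N, if the wrist force passes 120 N, or if a joint passes its speed limit or range.

## Robot

A 6-joint arm with a two-finger parallel gripper is mounted at the origin on the work surface; the furniture and walls round the work are solid. World frame = base frame: x ahead of the robot, y to its left, z up, the work surface at z = 0. Lengths are in m, angles in rad, forces in N, time in s.
With the tool pointing down it reaches from about 0.35 to 0.975 m from the base axis. Payload 4.9 kg.
Tool frame: the origin (TCP) lies midway between the tips of the shut fingers; the grasp point (between the pads) lies 19 mm behind it; z points along the fingers, y is the line along which they close (so a half turn about z gives the same grasp; the last joint's range is limited). The gripper opens to 85 mm and grips with 20 to 120 N. Pads are 22 mm wide; open, the fingers measure 114 mm over their backs; the gripper's body (76 mm by 85 mm) begins 54 mm behind the grasp point. The pads swing forward as they close: fully open they stand 13 mm farther back than shut.
Start: joints at [1.219, 0.053, 1.613, -0, 1.476, -0.119], TCP at [0.144, 0.608, 0.231] pointing down, gripper open.
Joint ranges: [-3.01, 3.01], [-1.01, 2.22], [0.06, 2.58], [-1.02, 4.17], [0.09, 2.62], [-3.14, 3.14]. Speed limits (rad/s): [2.57, 2.57, 3.14, 3.14, 3.14, 3.14].

## Interface

Orientations are given as a unit quaternion [w, x, y, z].
In Python, from plant import * gives the robot as it stands.
- The arm moves only by the tool jog_arm, never from a script. Its argument "targets" is a list of rows, each a list of 3 entries, a list of its own where there are three numbers: the shift along the tool's x, y, z in units of 25 mm (1.0 is 25 mm), then the turn, a rotation vector about the tool's x, y, z in units of 8 degrees (1.0 is 8 degrees), then the opening in per cent of the stroke, from 0 (shut) to 100 (fully open). A call has 1 to 8 rows; each row is the pose to reach, as a shift and turn from the pose commanded when the call began, along the tool's axes at that moment; what a row does not reach only later rows make up. A row lasts 1/8 s, in which the tool goes at most 62.5 mm and 10.7 degrees, less where a joint would pass 70% of its speed; a pose out of reach is approached as far as the arm can. A call with a gripper value outside its range is refused whole. The fingers move at their own pace and stop on an object; the grip force is fixed at half the most. Time passes only in rows, so rows that repeat a pose let the fingers close. It gives the time, the measured TCP pose, the force, the opening and the grip force at its end, in the units of the state.
- state(): the state, without advancing time (a new reading comes with each control period).
- grab_frame(name): name is "scene" or "top"; returns (picture, depth): 420x560x3 uint8, red, green, blue; 420x560 float32, m along the optical axis (not along the pixel's ray), 0 where there is no reading.
- camera_params(name): a dict with "fovy" (degrees; the focal length in pixels is half the picture's height over the tangent of half this angle, whatever the lens; pixels are square), "cx", "cy" (the principal point, pixels), "rvec" (rotation vector, rad) and "tvec" (3), from world to camera coordinates, as OpenCV has them. Camera axes: x right, y down, z forward; pixel columns grow to the right and rows downward; lengths in m; the calibration is good to about 2 mm. A picture is of the moment at which its call begins. camera_params takes no time and is no camera call.
- job_done(): hands the job in; it is judged then, once.
The state is a dict: "time": time; "joint_pos": joint angles; "joint_vel": joint speeds; "joint_efforts": joint torques, N m; "tool_pos": TCP position; "tool_rot": TCP orientation; "contact_force": force on the tool from outside, world axes, zero at the start; "ft_torque": the same for the moment, N m; "gripper_width": opening from 0.0 (shut) to 1.0 (fully open); "grasp_force": force on a finger pad.
Only numpy, scipy, OpenCV 4.12 (cv2) and the standard library are available. Lean on these libraries where they do the work, as an engineer would, in place of code of your own. Each camera call takes 0.05 s, during which the arm holds its last target. There are 200 camera calls.

## Working session

There is one attempt and no reset: what is moved stays moved. The work goes in short steps, Python scripts to look and compute and a tool call to move; the robot and the scene stay as the last step left them, time stands still between calls to the robot, and variables do not carry over. Pictures are saved under pics/ and viewed, at most 10 in all, crops included, and the job is handed in when it is done.

Besides the shell and the picture viewer there is one more tool, called after "Call:" as a command line: name --argument value ..., lists and objects as JSON in quotes. jog_arm: Moves the arm, as the interface text tells. Its arguments: {"type":"object","properties":{"targets":{"type":"array"}},"required":["targets"]}

```bash
mkdir -p pics; cat > h.py <<'E'
from plant import *
import numpy as np, cv2
def snap(n,f):
    p,d=grab_frame(n); np.savez('pics/%s.npz'%f,p=p,d=d); cv2.imwrite('pics/%s.png'%f,cv2.cvtColor(p,cv2.COLOR_RGB2BGR)); return p,d
def cam(n):
    c=camera_params(n); R=cv2.Rodrigues(np.array(c['rvec'],float))[0]; t=np.array(c['tvec'],float).ravel()
    return 210/np.tan(np.radians(c['fovy'])/2),c['cx'],c['cy'],R,t
def world(n,d):
    f,cx,cy,R,t=cam(n); v,u=np.mgrid[0:420,0:560]
    P=np.stack([(u-cx)/f*d,(v-cy)/f*d,d],-1); return (P-t)@R
E
python3 - <<'E'
from h import *
for n in('scene','top'):
    snap(n,n+'0'); f,cx,cy,R,t=cam(n); print(n,f,cx,cy,-R.T@t, camera_params(n))
a=cv2.imread('pics/scene0.png');b=cv2.imread('pics/top0.png')
s=state();print(s)
E
```

```text
scene 431.86019854000466 279.14710659689825 207.69822659545332 [ 0.05024806 -0.3386489   0.71926917] {'fovy': 51.86438795187934, 'cx': 279.14710659689825, 'cy': 207.69822659545332, 'rvec': array([ 2.23719011, -1.06154363,  0.38437017]), 'tvec': array([-0.29065832,  0.33247766,  0.66297241])}
top 520.1352297216488 284.6488856817411 213.4813610580664 [ 0.42969759 -0.01448739  0.92020033] {'fovy': 43.971914933509254, 'cx': 284.6488856817411, 'cy': 213.4813610580664, 'rvec': array([ 2.15446513, -2.19461704,  0.04216349]), 'tvec': array([0.01864757, 0.48940404, 0.88980587])}
{'time': 0.1, 'joint_pos': array([ 1.21900712e+00,  5.32960050e-02,  1.61415760e+00, -8.68928604e-06,
        1.47599483e+00, -1.19030626e-01]), 'joint_vel': array([-6.90762747e-04, -1.33493062e-03, -3.61930955e-03, -1.44851736e-04,
       -4.45341549e-05,  3.79408681e-05]), 'joint_efforts': array([ 3.20753797e-04, -3.94903314e+01, -3.71362174e+01, -9.17040097e-05,
        3.91276975e-03,  1.16482397e-05]), 'tool_pos': array([0.14398944, 0.60760925, 0.23018221]), 'tool_rot': array([-2.12217268e-04,  1.16116298e-01,  9.93235191e-01, -9.03307126e-04]), 'contact_force': array([-0.8180338 , -0.75746541,  0.46154577]), 'ft_torque': array([-0.01099551, -0.03867922,  0.02757435]), 'grasp_force': 0.0, 'gripper_width': 0.9988119778320096}
```

View pics/top0.png

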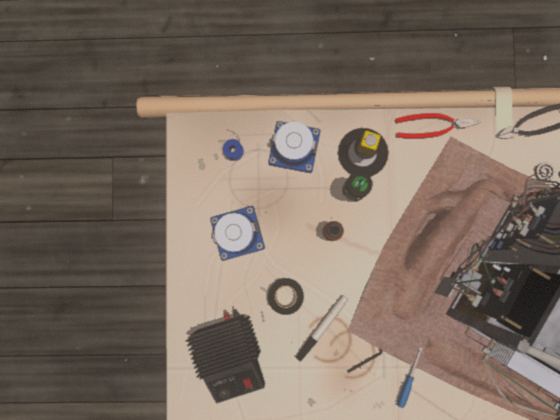

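View pics/scene0.png

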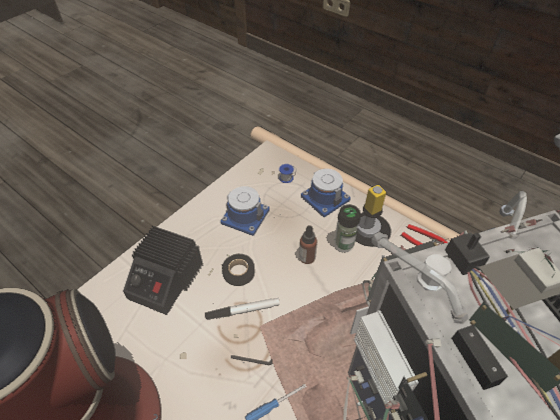

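Top: block_b-ish cover centres near (294,141) and (234,232), the driver handle top near (370,140), the mat near (363,152), jar (358,187), dropper (333,231) and reel (233,150). Scene: covers near (327,179) and (244,197), handle (375,195). I'll measure in both views next.

```bash
python3 - <<'E'
from h import *
W={}
for n in('top','scene'):
    z=np.load(f'pics/{n}0.npz');p,d=z['p'],z['d'];w=world(n,d);W[n]=(p,d,w)
    hsv=cv2.cvtColor(p,cv2.COLOR_RGB2HSV);H,S,V=[hsv[...,i].astype(int) for i in range(3)]
    on=(d>0)&(w[...,0]>.3)&(w[...,0]<.85)&(abs(w[...,1])<.35)
    def rep(k,m):
        m=m&on; nc,l,st,c=cv2.connectedComponentsWithStats(m.astype(np.uint8))
        for i in range(1,nc):
            if st[i,4]>25:
                q=w[l==i]; 
                r=cv2.minAreaRect((q[:,:2]*1000).astype(np.float32))
                print(n,k,c[i].round(1),st[i,4],'med',np.median(q,0).round(4),'mid',((q.min(0)+q.max(0))/2).round(4),'ext',np.ptp(q,axis=0).round(3),'rect',np.round(r[0],1),np.round(r[1],1),round(r[2],1))
    z=w[...,2]
    rep('cover',(z>.055)&(z<.07)&(S<60)&(V>120))
    rep('yelTop',(H>20)&(H<35)&(S>130)&(z>.112))
    rep('yel',(H>20)&(H<35)&(S>130)&(V>100)&(z>.05))
    rep('tall',(z>.09)&(z<.125)&(w[...,1]>-.2)&(w[...,0]>.45))
    rep('blueblk',(H>105)&(H<125)&(S>130)&(V>60)&(w[...,0]>.4))
    rep('foot',(z>.012)&(z<.022)&(S<60)&(V>70)&(w[...,0]>.5))
    rep('mat',(V<50)&(z<.012)&(z>-.005)&(w[...,0]>.5))
p,d,w=W['top']
a=cv2.resize(p[90:260,200:400],None,fx=3.5,fy=3.5,interpolation=2)[...,::-1]
cv2.imwrite('pics/c1.png',a)
p=W['scene'][0]
cv2.imwrite('pics/c2.png',cv2.resize(p[150:280,210:450],None,fx=3.3,fy=3.3,interpolation=2)[...,::-1])
E
```

```text
top cover [293.5 140.3] 1170 med [ 0.6083 -0.0088  0.064 ] mid [ 0.6082 -0.0093  0.062 ] ext [0.063 0.07  0.014] rect [608.6  -8.4] [62.9 63. ] 32.9
top cover [233.1 231.8] 1194 med [0.4578 0.0941 0.0638] mid [0.4577 0.0943 0.0624] ext [0.063 0.072 0.013] rect [458.1  94.6] [63.3 62.8] 61.4
top yelTop [369.6 140.4] 162 med [ 0.5925 -0.1258  0.1213] mid [ 0.5941 -0.1269  0.1199] ext [0.029 0.029 0.01 ] rect [ 594.6 -127.5] [25.9 26.8] 70.3
top yel [369.7 140.5] 163 med [ 0.5928 -0.126   0.1213] mid [ 0.5941 -0.1293  0.0952] ext [0.029 0.034 0.06 ] rect [ 593.8 -129.7] [30.6 26.8] 70.3
top tall [368.8 141.9] 331 med [ 0.5906 -0.1256  0.1214] mid [ 0.5938 -0.1266  0.1076] ext [0.03  0.03  0.035] rect [ 594.4 -127.2] [26.2 26.7] 72.2
top tall [358.8 184.3] 546 med [ 0.5276 -0.1101  0.1057] mid [ 0.5285 -0.1108  0.1001] ext [0.041 0.04  0.02 ] rect [ 528.  -110.7] [39.8 40.3] 24.7
top tall [334.7 229.5] 56 med [ 0.4574 -0.0713  0.0983] mid [ 0.4574 -0.071   0.0983] ext [0.011 0.011 0.012] rect [457.5 -71. ] [11.2 11.3] 87.8
top foot [464.8 123.5] 98 med [ 0.6416 -0.3069  0.0147] mid [ 0.6
[... 1748 characters left out ...]
[ 0.4538 -0.0752  0.0967] mid [ 0.4549 -0.0742  0.0949] ext [0.009 0.012 0.009] rect [454.9 -74.2] [12.3  9.4] 89.9
scene foot [286.4 175.4] 37 med [0.5933 0.0884 0.0163] mid [0.5993 0.0932 0.0168] ext [0.02  0.02  0.009] rect [596.5  90.3] [11.  25.6] 45.6
scene foot [314.  197.8] 31 med [0.5767 0.0014 0.0184] mid [0.5826 0.0009 0.0173] ext [0.018 0.045 0.009] rect [580.2   2.3] [46.7 10.1] 72.7
scene foot [369.1 226.4] 254 med [ 0.5862 -0.1361  0.0156] mid [ 0.5917 -0.1305  0.0168] ext [0.048 0.048 0.009] rect [ 591.4 -132.4] [43.2 44.3] 21.4
scene foot [343.4 245.5] 56 med [ 0.5117 -0.1221  0.0176] mid [ 0.519  -0.1154  0.0171] ext [0.023 0.037 0.01 ] rect [ 515.9 -118.3] [17.  39.2] 19.7
```

View pics/c1.png

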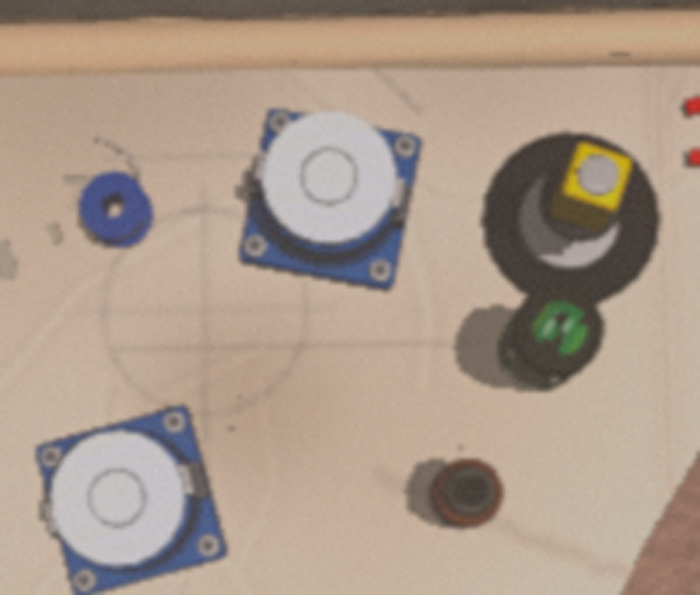

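View pics/c2.png

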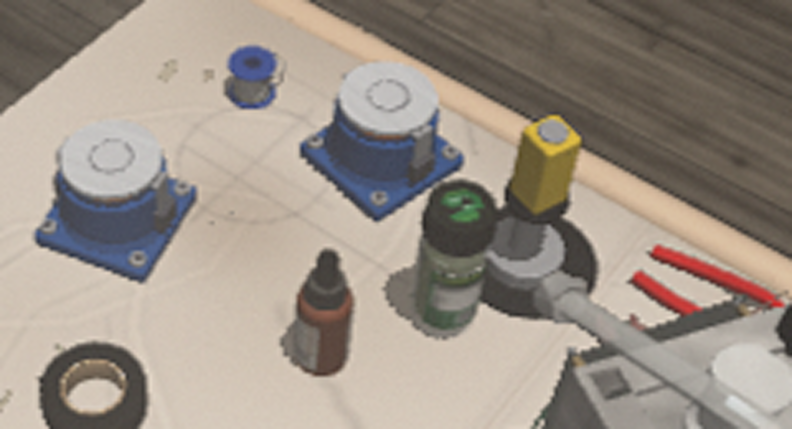

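Crop c1 shows the handle top at (598,172), mat centre at (571,220), jar at (555,335), dropper at (467,492) and reel at (115,208). Crop c2 shows both covers proud with the orange skirt visible, and a grey rod running past the mat. I'll check the mat centre and the rod's depth, then move.

```bash
python3 - <<'E'
from h import *
for n in('top','scene'):
    z=np.load(f'pics/{n}0.npz');p,d=z['p'],z['d'];w=world(n,d)
    f,cx,cy,R,t=cam(n);C=-R.T@t
    V=p.max(-1);m=(V<75)&(abs(w[...,2]-.003)<.006)&(np.hypot(w[...,0]-.585,w[...,1]+.12)<.075)
    q=w[m];print(n,'mat',len(q),q.min(0).round(3),q.max(0).round(3),((q.min(0)+q.max(0))/2).round(4),cv2.minEnclosingCircle((q[:,:2]*1000).astype(np.float32)))
    if n=='top':
        r=R.T@np.array([(363.1-cx)/f,(152.9-cy)/f,1]);print('pix',C+r*(.003-C[2])/r[2])
    else: 
        for u,v in((385,240),(400,245),(420,260)):print('rod',w[v,u].round(3))
E
```

```text
top mat 831 [ 0.555 -0.172 -0.001] [ 0.639 -0.088  0.009] [ 0.597  -0.1301  0.0038] ((596.4224243164062, -130.15606689453125), 42.73141098022461)
pix [ 0.59554216 -0.13112858  0.003     ]
scene mat 268 [ 0.551 -0.174 -0.003] [ 0.637 -0.098  0.005] [ 0.594  -0.136   0.0012] ((594.3466186523438, -133.4833526611328), 43.51951217651367)
rod [ 0.319 -0.256  0.362]
rod [ 0.601 -0.202 -0.002]
rod [ 0.303 -0.298  0.383]
```

Call:
jog_arm --targets '[[[-24.3,-24.5,0],[0,0,0.8],100],[[-24.3,-24.5,0],[0,0,0.8],100],[[-24.3,-24.5,0],[0,0,0.8],100],[[-24.3,-24.5,0],[0,0,0.8],100],[[-24.3,-24.5,0],[0,0,0.8],100],[[-24.3,-24.5,0],[0,0,0.8],100],[[-24.3,-24.5,0],[0,0,0.8],100],[[-24.3,-24.5,0],[0,0,0.8],100]]'

```text
time: 1.1
tool_pos: [0.4054, 0.1796, 0.2311]
tool_rot: [0.0, 0.171, 0.985, 0.0]
contact_force: [1.2, 0.4, 1.2]
gripper_width: 1.0
grasp_force: 0.0
```

Call:
jog_arm --targets '[[[-11.2,-9,0],[0,0,0],100],[[-11.2,-9,0],[0,0,0],100],[[-11.2,-9,0],[0,0,0],100],[[-11.2,-9,0],[0,0,0],100],[[-11.2,-9,0],[0,0,0],100],[[-11.2,-9,0],[0,0,0],100],[[-11.2,-9,0],[0,0,0],100],[[-11.2,-9,0],[0,0,0],100]]'

```text
time: 2.1
tool_pos: [0.5919, -0.1244, 0.2306]
tool_rot: [-0.001, 0.171, 0.985, 0.0]
contact_force: [-0.4, 0.6, -0.3]
gripper_width: 1.007
grasp_force: 0.0
```

```bash
python3 - <<'E'
from h import *
s=state();print(s['tool_pos'],s['tool_rot'],s['contact_force'],s['ft_torque'])
p,d=snap('scene','s1')
w=world('scene',d)
cv2.imwrite('pics/c3.png',cv2.resize(p[40:290,260:480],None,fx=2.4,fy=2.4,interpolation=2)[...,::-1])
E
```

```text
[ 0.59194667 -0.12443575  0.2306015 ] [-7.44780599e-04  1.71437988e-01  9.85194584e-01  3.05369777e-04] [-0.39764889  0.55344369 -0.33815601] [-0.06161163  0.03664514 -0.00215532]
```

View pics/c3.png

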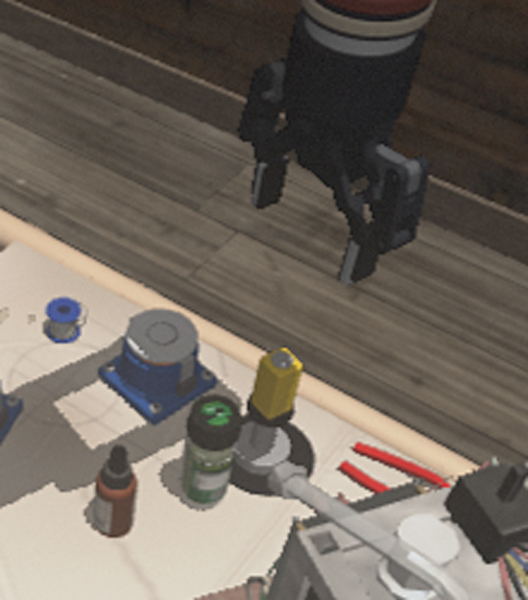

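The open hand is above the driver: fingertips at (268,195) and (350,275), handle at (275,385), with the jar clear of both fingers. Descending.

Call:
jog_arm --targets '[[[-0.1,-0.1,1.5],[0,0,0],100],[[-0.1,-0.1,3],[0,0,0],100],[[-0.1,-0.1,4],[0,0,0],100],[[-0.1,-0.1,5],[0,0,0],100],[[-0.1,-0.1,5.7],[0,0,0],100],[[-0.1,-0.1,6.2],[0,0,0],100],[[-0.1,-0.1,6.2],[0,0,0],100],[[-0.1,-0.1,6.2],[0,0,0],100]]'

```text
time: 3.15
tool_pos: [0.5947, -0.1282, 0.0774]
tool_rot: [0.001, 0.171, 0.985, -0.0]
contact_force: [-0.7, -0.5, 0.0]
gripper_width: 1.0
grasp_force: 0.0
```

Call:
jog_arm --targets '[[[0,0,0],[0,0,0],60],[[0,0,0],[0,0,0],45],[[0,0,0],[0,0,0],35],[[0,0,0],[0,0,0],20],[[0,0,0],[0,0,0],0],[[0,0,0],[0,0,0],0],[[0,0,0],[0,0,0],0],[[0,0,0],[0,0,0],0]]'

```text
time: 4.15
tool_pos: [0.5942, -0.128, 0.0766]
tool_rot: [0.0, 0.171, 0.985, 0.0]
contact_force: [1.2, 2.0, 3.0]
gripper_width: 0.298
grasp_force: 59.6
```

Call:
jog_arm --targets '[[[0,0,-0.4],[0,0,0],0],[[0,0,-1.2],[0,0,0],0],[[0,0,-2.4],[0,0,0],0],[[0,0,-3.6],[0,0,0],0],[[0,0,-3.6],[0,0,0],0],[[0,0,-3.6],[0,0,0],0]]'

```text
time: 4.9
tool_pos: [0.5933, -0.128, 0.1655]
tool_rot: [-0.001, 0.171, 0.985, 0.0]
contact_force: [-0.4, 0.0, -3.4]
gripper_width: 0.298
grasp_force: 59.3
```

```bash
python3 - <<'E'
from h import *
s=state();print(s['tool_pos'],s['tool_rot'],s['contact_force'],s['ft_torque'],s['gripper_width'])
T=s['tool_pos']
p,d=snap('scene','s2');w=world('scene',d)
z=w[...,2];near=(np.hypot(w[...,0]-T[0],w[...,1]-T[1])<.05)
for a,b in((.085,.107),(.113,.145)):
    q=w[near&(z>a)&(z<b)&(d>0)]
    print(len(q),q.min(0).round(4),q.max(0).round(4),((q.min(0)+q.max(0))/2).round(4))
E
```

```text
[ 0.59330359 -0.12798131  0.16545933] [-7.03782890e-04  1.71448868e-01  9.85192768e-01  1.41936194e-05] [-0.36764697  0.01271298 -3.36778886] [ 0.02997775 -0.01544232  0.0224742 ] 0.29755924810540985
390 [ 0.5442 -0.1548  0.0902] [ 0.6146 -0.1056  0.1069] [ 0.5794 -0.1302  0.0986]
104 [ 0.5812 -0.1398  0.1131] [ 0.5952 -0.1208  0.1405] [ 0.5882 -0.1303  0.1268]
```

Call:
jog_arm --targets '[[[0.3,1.2,0],[0,0,0],0],[[0.6,2.5,0],[0,0,0],0],[[0.8,3.6,0],[0,0,0],0],[[1.0,4.4,0],[0,0,0],0],[[1.0,4.6,0],[0,0,0],0],[[1.0,4.6,0.4],[0,0,0],0],[[1.0,4.6,0.8],[0,0,0],0],[[1.0,4.6,0.8],[0,0,0],0]]'

```text
time: 5.95
tool_pos: [0.608, -0.012, 0.1442]
tool_rot: [-0.002, 0.172, 0.985, -0.0]
contact_force: [-0.6, 0.0, -3.4]
gripper_width: 0.295
grasp_force: 59.8
```

```bash
cat > chk.py <<'E'
from h import *
import sys
n=sys.argv[1]
s=state();print(s['tool_pos'],s['tool_rot'],s['contact_force'],s['ft_torque'],s['gripper_width'])
T=s['tool_pos'];f=T[2]-.0735
p,d=snap('scene',n);w=world('scene',d)
r=np.hypot(w[...,0]-T[0],w[...,1]-T[1])
for k,a,b,R in(('foot',f,f+.016,.04),('cover',.050,.067,.042)):
    q=w[(r<R)&(w[...,2]>a)&(w[...,2]<b)&(d>0)]
    print(k,len(q),q.min(0).round(4),q.max(0).round(4),((q.min(0)+q.max(0))/2).round(4))
f_,cx,cy,Rm,t=cam('scene');c=Rm@T+t;u=int(f_*c[0]/c[2]+cx);v=int(f_*c[1]/c[2]+cy)
cv2.imwrite('pics/%sc.png'%n,cv2.resize(p[max(v-60,0):v+100,u-80:u+80],None,fx=3.6,fy=3.6,interpolation=2)[...,::-1]); print(u,v)
E
python3 chk.py s3
```

```text
[ 0.608004   -0.01199901  0.14417076] [-1.78217380e-03  1.71896377e-01  9.85113410e-01 -1.68124140e-04] [-0.59571972  0.01723308 -3.39188577] [-0.01508218  0.0137432  -0.01964888] 0.295064493877345
foot 321 [ 0.5818 -0.0386  0.0709] [0.6307 0.0112 0.0866] [ 0.6062 -0.0137  0.0788]
cover 260 [ 0.573  -0.047   0.0501] [0.6293 0.0251 0.0669] [ 0.6012 -0.0109  0.0585]
331 149
```

View pics/s3c.png

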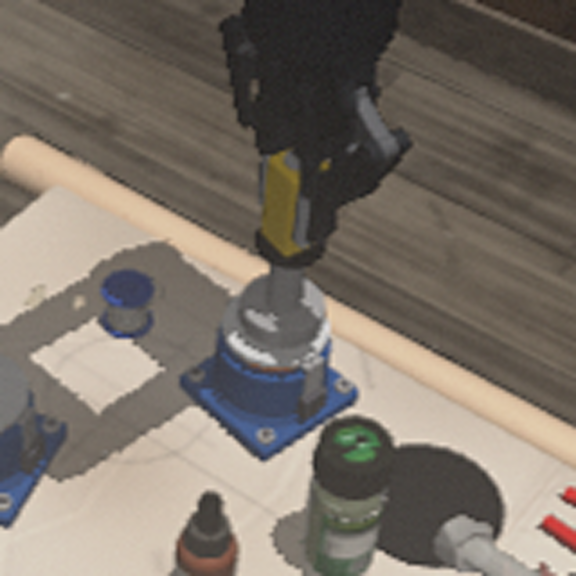

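The driver hangs upright over the cover (foot at (275,320)), about 3 mm short in y. I'll shift it slightly and press slowly.

Call:
jog_arm --targets '[[[0,0.1,0],[0,0,0],0],[[0,0.1,0.1],[0,0,0],0],[[0,0.1,0.2],[0,0,0],0],[[0,0.1,0.25],[0,0,0],0],[[0,0.1,0.3],[0,0,0],0],[[0,0.1,0.35],[0,0,0],0],[[0,0.1,0.4],[0,0,0],0],[[0,0.1,0.4],[0,0,0],0]]'

```text
time: 7.0
tool_pos: [0.6103, -0.0091, 0.1366]
tool_rot: [0.0, 0.171, 0.985, 0.0]
contact_force: [-0.6, -0.2, -2.2]
gripper_width: 0.294
grasp_force: 60.0
```

Call:
jog_arm --targets '[[[0,0,0.04],[0,0,0],0],[[0,0,0.08],[0,0,0],0],[[0,0,0.12],[0,0,0],0],[[0,0,0.12],[0,0,0],0]]'

```text
time: 7.5
tool_pos: [0.6105, -0.0091, 0.1351]
tool_rot: [0.0, 0.171, 0.985, -0.0]
contact_force: [-4.0, 0.9, 5.9]
gripper_width: 0.294
grasp_force: 61.1
```

Call:
jog_arm --targets '[[[0,0,0.04],[0,0,0],0],[[0,0,0.08],[0,0,0],0],[[0,0,0.12],[0,0,0],0],[[0,0,0.16],[0,0,0],0],[[0,0,0.2],[0,0,0],0],[[0,0,0.2],[0,0,0],0]]'

```text
time: 8.25
tool_pos: [0.61, -0.009, 0.1284]
tool_rot: [-0.0, 0.171, 0.985, -0.0]
contact_force: [-0.8, -0.6, 0.6]
gripper_width: 0.295
grasp_force: 60.3
```

Call:
jog_arm --targets '[[[0,0,0.05],[0,0,0],0],[[0,0,0.1],[0,0,0],0],[[0,0,0.1],[0,0,0],0]]'

```text
time: 8.62
tool_pos: [0.6104, -0.0091, 0.1283]
tool_rot: [0.0, 0.171, 0.985, -0.0]
contact_force: [-5.7, -0.0, 10.3]
gripper_width: 0.295
grasp_force: 61.6
```

Call:
jog_arm --targets '[[[0,0,-0.2],[0,0,0],0],[[0,0,-0.6],[0,0,0],0],[[0,0,-1.1],[0,0,0],0],[[0,0,-1.6],[0,0,0],0],[[0,0,-1.6],[0,0,0],0],[[0,0,-1.6],[0,0,0],0]]'

```text
time: 9.38
tool_pos: [0.61, -0.009, 0.1657]
tool_rot: [-0.0, 0.171, 0.985, -0.0]
contact_force: [-0.3, 0.2, -3.9]
gripper_width: 0.296
grasp_force: 59.9
```

```bash
python3 chk.py s4; python3 - <<'E'
from h import *
w=world('scene',np.load('pics/s4.npz')['d'])
q=w[(np.hypot(w[...,0]-.607,w[...,1]+.011)<.03)&(w[...,2]>.045)&(w[...,2]<.07)]
print(len(q),np.percentile(q[:,2],[10,50,90]))
E
```

```text
[ 0.60999134 -0.00903017  0.16570056] [-6.33033322e-05  1.71421958e-01  9.85197700e-01 -3.69589614e-06] [-0.31035076  0.24337456 -3.88169513] [0.01529771 0.0438566  0.00175278] 0.29577184811555
foot 326 [ 0.583  -0.0362  0.0922] [0.634  0.0131 0.108 ] [ 0.6085 -0.0116  0.1001]
cover 485 [ 0.5762 -0.0474  0.05  ] [0.6368 0.0252 0.0598] [ 0.6065 -0.0111  0.0549]
331 140
396 [0.05204993 0.05367218 0.05517834]
```

Cover A is home (top about 55 mm). On to the other block.

Call:
jog_arm --targets '[[[1.2,0.3,0],[0,0,0],0],[[3,0.8,0],[0,0,0],0],[[4.8,1.2,0],[0,0,0],0],[[6.2,1.6,0],[0,0,0],0],[[7.1,1.8,0],[0,0,0],0],[[7.1,1.8,0.5],[0,0,0],0],[[7.1,1.8,0.8],[0,0,0],0],[[7.1,1.8,0.8],[0,0,0],0]]'

```text
time: 10.42
tool_pos: [0.4579, 0.0927, 0.1443]
tool_rot: [-0.001, 0.172, 0.985, -0.0]
contact_force: [-0.4, -0.3, -3.0]
gripper_width: 0.296
grasp_force: 59.8
```

```bash
python3 chk.py s5
```

```text
[0.45790612 0.09273706 0.14431106] [-1.33682571e-03  1.71818124e-01  9.85127712e-01 -3.69973955e-04] [-0.3530155  -0.27513774 -2.96722927] [ 0.00510357 -0.04538038  0.05692713] 0.2962366257911198
foot 337 [0.4309 0.0653 0.0709] [0.4814 0.1155 0.0868] [0.4561 0.0904 0.0788]
cover 307 [0.4244 0.0548 0.05  ] [0.4868 0.1254 0.0648] [0.4556 0.0901 0.0574]
240 167
```

View pics/s5c.png

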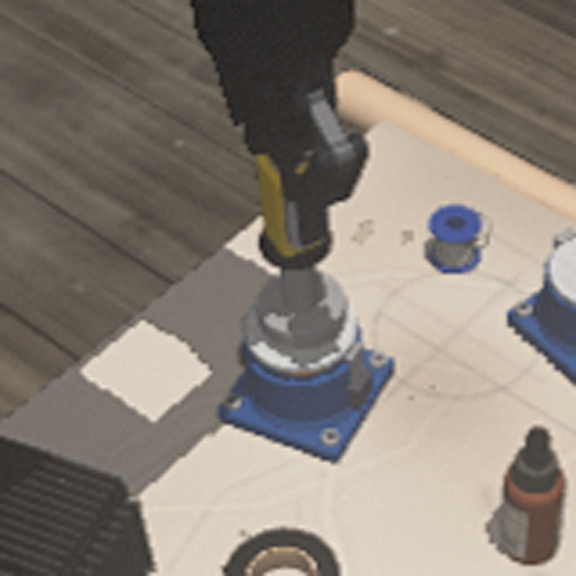

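The driver hangs over the second cover (foot around (298,315)), centred within about 1–2 mm. Pressing slowly.

Call:
jog_arm --targets '[[[0,0,0],[0,0,0],0],[[0,0,0.1],[0,0,0],0],[[0,0,0.2],[0,0,0],0],[[0,0,0.25],[0,0,0],0],[[0,0,0.3],[0,0,0],0],[[0,0,0.35],[0,0,0],0],[[0,0,0.4],[0,0,0],0],[[0,0,0.4],[0,0,0],0]]'

```text
time: 11.48
tool_pos: [0.4584, 0.0933, 0.1365]
tool_rot: [0.0, 0.171, 0.985, -0.0]
contact_force: [-0.6, -0.5, 1.3]
gripper_width: 0.295
grasp_force: 60.5
```

Call:
jog_arm --targets '[[[0,0,0.04],[0,0,0],0],[[0,0,0.08],[0,0,0],0],[[0,0,0.12],[0,0,0],0],[[0,0,0.12],[0,0,0],0]]'

```text
time: 11.98
tool_pos: [0.4583, 0.0933, 0.133]
tool_rot: [0.0, 0.171, 0.985, -0.0]
contact_force: [-0.6, -0.3, -1.1]
gripper_width: 0.299
grasp_force: 60.2
```

Call:
jog_arm --targets '[[[0,0,0.04],[0,0,0],0],[[0,0,0.08],[0,0,0],0],[[0,0,0.12],[0,0,0],0],[[0,0,0.16],[0,0,0],0],[[0,0,0.2],[0,0,0],0],[[0,0,0.2],[0,0,0],0]]'

```text
time: 12.72
tool_pos: [0.4583, 0.0932, 0.1284]
tool_rot: [-0.0, 0.171, 0.985, -0.0]
contact_force: [-1.4, -0.6, 2.4]
gripper_width: 0.295
grasp_force: 60.5
```

Call:
jog_arm --targets '[[[0,0,0.05],[0,0,0],0],[[0,0,0.08],[0,0,0],0],[[0,0,0.08],[0,0,0],0]]'

```text
time: 13.1
tool_pos: [0.4587, 0.0932, 0.1282]
tool_rot: [0.0, 0.171, 0.985, -0.0]
contact_force: [-6.3, -0.5, 10.3]
gripper_width: 0.295
grasp_force: 61.8
```

Call:
jog_arm --targets '[[[0,0,-0.2],[0,0,0],0],[[0,0,-0.6],[0,0,0],0],[[0,0,-1.1],[0,0,0],0],[[0,0,-1.6],[0,0,0],0],[[0,0,-1.6],[0,0,0],0],[[0,0,-1.6],[0,0,0],0]]'

```text
time: 13.85
tool_pos: [0.4581, 0.0933, 0.1657]
tool_rot: [-0.0, 0.171, 0.985, -0.0]
contact_force: [0.6, 0.4, -3.2]
gripper_width: 0.299
grasp_force: 59.9
```

```bash
python3 chk.py s6; python3 - <<'E'
from h import *
w=world('scene',np.load('pics/s6.npz')['d'])
for c in((.607,-.011),(.456,.092)):
    q=w[(np.hypot(w[...,0]-c[0],w[...,1]-c[1])<.03)&(w[...,2]>.045)&(w[...,2]<.07)]
    print(len(q),np.percentile(q[:,2],[10,50,90]))
E
```

```text
[0.45811659 0.09328115 0.1656681 ] [-8.33608392e-05  1.71390463e-01  9.85203178e-01 -6.22678879e-06] [ 0.62998252  0.37884982 -3.16194524] [-0.04301171  0.06901524  0.00849072] 0.29901280474912445
foot 347 [0.4324 0.0664 0.0923] [0.4814 0.1145 0.108 ] [0.4569 0.0905 0.1002]
cover 517 [0.4223 0.0563 0.0502] [0.488  0.1283 0.0586] [0.4551 0.0923 0.0544]
239 159
456 [0.05198583 0.05356326 0.05506695]
413 [0.05215169 0.05378343 0.05531224]
```

Both covers are home. Returning over the first block to the mat.

Call:
jog_arm --targets '[[[-1.5,-0.4,0],[0,0,0],0],[[-3.5,-0.9,0],[0,0,0],0],[[-5.5,-1.4,0],[0,0,0],0],[[-7.1,-1.8,0],[0,0,0],0],[[-7.5,-3.4,0],[0,0,0],0],[[-7.9,-5.2,0],[0,0,0],0],[[-8.2,-6.5,0],[0,0,0],0],[[-8.2,-6.5,0],[0,0,0],0]]'

```text
time: 14.9
tool_pos: [0.5956, -0.131, 0.1648]
tool_rot: [-0.001, 0.173, 0.985, -0.0]
contact_force: [0.7, 0.1, -2.8]
gripper_width: 0.295
grasp_force: 60.9
```

Call:
jog_arm --targets '[[[0,0,0],[0,0,0],0],[[0,0,0],[0,0,0],0]]'

```text
time: 15.15
tool_pos: [0.5962, -0.1279, 0.1654]
tool_rot: [-0.0, 0.171, 0.985, 0.0]
contact_force: [0.7, 0.3, -3.2]
gripper_width: 0.299
grasp_force: 60.9
```

```bash
python3 chk.py s7
```

```text
[ 0.59624827 -0.1279007   0.16542174] [-3.35178821e-04  1.70808248e-01  9.85304216e-01  1.79383126e-04] [ 0.67661221  0.33448374 -3.19120625] [-0.01935082  0.01057236  0.01272673] 0.2987726978969673
foot 378 [ 0.5694 -0.1548  0.092 ] [ 0.6179 -0.1056  0.1074] [ 0.5936 -0.1302  0.0997]Traceback (most recent call last):
  File "chk.py", line 10, in <module>
    print(k,len(q),q.min(0).round(4),q.max(0).round(4),((q.min(0)+q.max(0))/2).round(4))
                   ~~~~~^^^
    return umr_minimum(a, axis, None, out, keepdims, initial, where)
ValueError: zero-size array to reduction operation minimum which has no identity
```

Call:
jog_arm --targets '[[[0,-0.1,1],[0,0,0],0],[[0,-0.1,2],[0,0,0],0],[[0,-0.1,2.7],[0,0,0],0],[[0,-0.1,3.1],[0,0,0],0],[[0,-0.1,3.3],[0,0,0],0],[[0,-0.1,3.4],[0,0,0],0],[[0,-0.1,3.5],[0,0,0],0],[[0,-0.1,3.5],[0,0,0],0]]'

```text
time: 16.2
tool_pos: [0.5956, -0.1314, 0.0786]
tool_rot: [0.0, 0.171, 0.985, -0.0]
contact_force: [-0.6, -0.4, -3.0]
gripper_width: 0.294
grasp_force: 60.8
```

Call:
jog_arm --targets '[[[0,0,0.04],[0,0,0],0],[[0,0,0.08],[0,0,0],0],[[0,0,0.08],[0,0,0],0]]'

```text
time: 16.58
tool_pos: [0.5957, -0.1314, 0.0767]
tool_rot: [0.0, 0.171, 0.985, -0.0]
contact_force: [0.3, 0.7, -2.6]
gripper_width: 0.299
grasp_force: 60.9
```

Call:
jog_arm --targets '[[[0,0,0.03],[0,0,0],0],[[0,0,0.03],[0,0,0],0],[[0,0,0.03],[0,0,0],0]]'

```text
time: 16.95
tool_pos: [0.5959, -0.1314, 0.0766]
tool_rot: [0.0, 0.171, 0.985, -0.0]
contact_force: [-2.3, 1.2, 5.1]
gripper_width: 0.304
grasp_force: 61.9
```

Seated on the mat; release gently and withdraw.

Call:
jog_arm --targets '[[[0,0,0],[0,0,0],35],[[0,0,0],[0,0,0],45],[[0,0,0],[0,0,0],60],[[0,0,0],[0,0,0],80],[[0,0,0],[0,0,0],100],[[0,0,0],[0,0,0],100],[[0,0,0],[0,0,0],100],[[0,0,0],[0,0,0],100]]'

```text
time: 17.95
tool_pos: [0.5955, -0.1313, 0.0756]
tool_rot: [0.0, 0.171, 0.985, -0.0]
contact_force: [-0.1, 0.0, -0.1]
gripper_width: 1.001
grasp_force: 0.0
```

Call:
jog_arm --targets '[[[0,0,-0.5],[0,0,0],100],[[0,0,-1.5],[0,0,0],100],[[0,0,-3],[0,0,0],100],[[0,0,-4.5],[0,0,0],100],[[0,0,-6],[0,0,0],100],[[0,0,-6],[0,0,0],100],[[0,0,-6],[0,0,0],100],[[0,0,-6],[0,0,0],100]]'

```text
time: 18.95
tool_pos: [0.5946, -0.131, 0.2236]
tool_rot: [-0.002, 0.171, 0.985, 0.0]
contact_force: [-0.0, -0.3, -0.3]
gripper_width: 0.999
grasp_force: 0.0
```

```bash
python3 - <<'E'
from h import *
s=state();print(s['time'],s['tool_pos'],s['contact_force'],s['gripper_width'])
p,d=snap('scene','s8')
cv2.imwrite('pics/s8c.png',cv2.resize(p[100:290,210:450],None,fx=3.1,fy=3.1,interpolation=2)[...,::-1])
w=world('scene',d);hsv=cv2.cvtColor(p,cv2.COLOR_RGB2HSV).astype(int)
z=w[...,2];r=np.hypot(w[...,0]-.595,w[...,1]+.131)
for m in((z>.008)&(z<.022)&(r<.04)&(hsv[...,1]<60)&(hsv[...,2]>70),(hsv[...,0]>20)&(hsv[...,0]<35)&(hsv[...,1]>130)&(z>.05)&(r<.05)):
    q=w[m];print(len(q),q.min(0).round(4),q.max(0).round(4),((q.min(0)+q.max(0))/2).round(4))
E
```

```text
18.95 [ 0.59456376 -0.13096192  0.22363327] [-0.01035852 -0.29395517 -0.26943879] 0.9990064335762968
287 [ 0.5697 -0.158   0.0083] [ 0.6207 -0.1096  0.022 ] [ 0.5952 -0.1338  0.0152]
312 [ 0.5783 -0.1484  0.0657] [ 0.6086 -0.1188  0.1225] [ 0.5934 -0.1336  0.0941]
```

View pics/s8c.png

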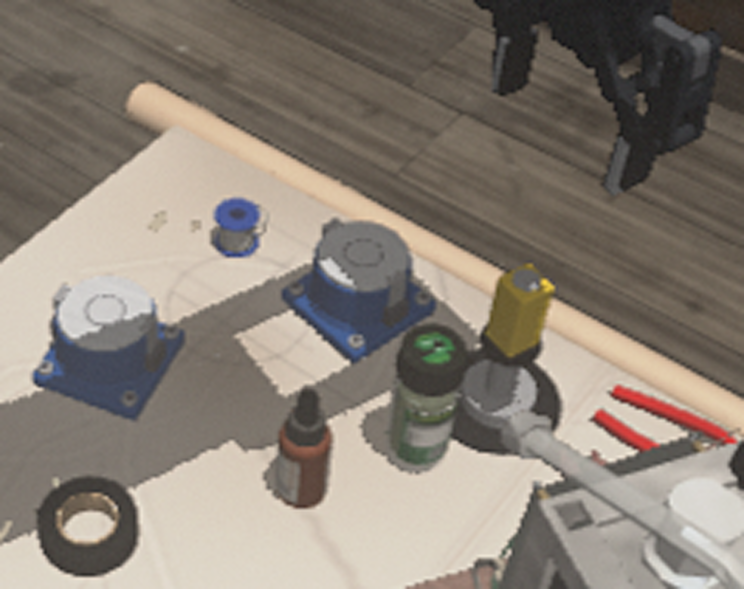

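The driver stands upright, centred on the mat (foot at (500,390)). Both covers are flush at (363,250) and (105,310), and the jar, dropper and reel have not moved. Handing in.

```bash
python3 -c "
from plant import *
print(job_done())"
```

```text
the job is handed in; nothing more can be done
None
```

I pressed both covers fully home and stood the driver upright on its mat, within about 2 mm of centre; the hand was clear of everything, and I handed the job in at about 19 s of the 61 s allowed (the hand-in gave no verdict).

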